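Unlock and lift off a filter housing's bayonet cover

ROBOT

A 6-joint arm with a two-finger parallel gripper is mounted at the origin on a cart in front of the work surface, level with it; the furniture and walls round the work are solid. World frame = base frame: x ahead of the robot, y to its left, z up, the work surface at z = 0. Lengths are in m, angles in rad, forces in N, time in s.
With the tool pointing down it reaches from about 0.25 to 0.775 m from the base axis. Payload 4 kg.
Tool frame: the origin (TCP) lies between the finger pads; the fingertips stand 14 mm ahead of it and the grasp point (between the pads) lies 5 mm behind it (nose_length is the distance from the TCP to the fingertips, in m); z points along the fingers, y is the line along which they close (so a half turn about z gives the same grasp; the last joint's range is limited). The gripper opens to 94 mm and grips with 3 to 60 N. Pads are 16 mm wide; open, the fingers measure 119 mm over their backs; the gripper's body (75 mm by 177 mm) begins 78 mm behind the grasp point.
Start: joints at [-1.329, 0.087, 1.371, -0, 1.684, -0.103], TCP at [0.186, -0.518, 0.22] pointing down, gripper open.
Joint ranges: [-3.1, 3.1], [-0.76, 2.03], [0.27, 2.55], [-1.08, 4.22], [0.17, 2.65], [-2.57, 2.57]. Speed limits (rad/s): [2.79, 2.79, 3.14, 3.14, 3.14, 3.14].

INTERFACE

Orientations are given as [roll, pitch, yaw] about the fixed x, y, z axes, in that order (R = Rz(yaw) Ry(pitch) Rx(roll)).
In Python, from bench import * gives the robot as it stands.
- The arm moves only by the tool move_arm, never from a script. Its argument "steps" is one flat list of numbers, 7 for each row, row after row: the turn, a rotation vector about the world's x, y, z in rad, then the shift along the world's x, y, z in m, then the opening, from 0 (shut) to 1 (fully open). A call has 1 to 12 rows; each row is the pose to reach, as a shift and turn from the pose commanded when the call began; what a row does not reach only later rows make up. A row lasts 1/10 s, in which the tool goes at most 50 mm and 8.59 degrees, less where a joint would pass 70% of its speed; a pose out of reach is approached as far as the arm can. A call with a gripper value outside its range is refused whole. The fingers move at their own pace and stop on an object; the grip force is fixed at half the most. Time passes only in rows, so rows that repeat a pose let the fingers close. It gives the time, the measured TCP pose, the force, the opening and the grip force at its end, in the units of the state.
- get_obs(): the state, without advancing time (a new reading comes with each control period).
- snapshot(name): name is "side" or "top" or "wrist"; returns (picture, depth): 384x512x3 uint8, red, green, blue; 384x512 float32, m along the optical axis (not along the pixel's ray), 0 where there is no reading.
- camera_model(name): a dict with "fx", "fy", "cx", "cy" (pixels), "rvec" (rotation vector, rad) and "tvec" (3), from world to camera coordinates, as OpenCV has them. Camera axes: x right, y down, z forward; pixel columns grow to the right and rows downward; lengths in m; the calibration is good to about 2 mm. The wrist camera is an equidistant fisheye: a pixel r from the principal point sees the ray r / f radians off the axis. A picture is of the moment at which its call begins: read the wrist's pose just before it. camera_model takes no time and is no camera call; for the wrist camera it gives the pose at the moment of the call.
- close_job(): hands the job in; it is judged then, once.
Trained networks look in the newest picture that a camera, given by its name, has taken for a name from the list of things; names that differ only in an ending like _2 or _b are one class to them, and where a whole thing is asked for, a point or a joint stands for the part that bears it (a point fixed in the world has none). Each returns a list of dicts, best first, with "score" (0 to 1); they miss things now and then, are a little off and sometimes report something else, mostly with a low value. They report only what shows in the picture. A call takes as long as a camera call. They do not tell look-alikes from the thing itself.
- silhouettes(camera, target): "pixels" (384x512 bool, what is visible of it) and "uv" ([column, row] in pixels, amid what is visible of it).
- spot_point(camera, target): "uv" ([column, row] in pixels: a listed point, or the origin of a listed thing).
The state is a dict: "time": time; "joint_positions": joint angles; "qvel": joint speeds; "joint_torque": joint torques, N m; "tool_pos": TCP position; "ee_rot": TCP orientation; "wrist_force": force on the tool from outside, world axes, zero at the start; "wrist_torque": the same for the moment, N m; "width": finger opening in m; "finger_force": force on a finger pad.
Only numpy, scipy, OpenCV 4.12 (cv2) and the standard library are available. Lean on these libraries where they do the work, as an engineer would, in place of code of your own. Each camera call takes 0.05 s, during which the arm holds its last target. There are 200 camera calls.

TASK

Open the lower, wider one of the two air-filter housings: twist its bayonet cover anticlockwise (seen from above) about a quarter turn until its two ears are out from under the hooks, lift it straight off, and stand it in the shallow square dish, grip bar up. Leave the cover of the tall, slim housing alone.

Things in the scene. Friction and masses are not known exactly. Their poses are not given: they have to be found in the camera images.
- wide_cover: Grey cover of the lower, wider housing, loose, 0.1-0.25 kg, turns freely. Origin: centre of its underside, z up. Plug radius 30.5 mm, z 0-10; disc radius 37, z 10-18; two 16 mm wide ears along its +x and -x, to radius 47, z 10-15; grip bar along x, 58 long, 14 thick, z 16-52: pinch it across y, fingertips at z 20 or more to clear the hooks. Closed: x axis 0-8 deg anticlockwise of the housing's
- wide_housing: Lower, wider filter housing, fixed: 106 mm square base, barrel, flange radius 53 mm, top 60 mm above the origin (underside centre, z up). Two hooks, 10.5 mm high, over the closed ears, which lie along its x axis. With the cover turned anticlockwise 68 deg or more from its x axis the ears are free; stops end the turn at 92. Seated, the cover's origin is 50 mm above this one, on the same axis
- dish: Shallow square open steel dish, loose, 160 x 160 mm outside, 25 mm high, walls and floor 5 mm thick. Origin: centre of its underside; z up, x and y along its sides.
- slim_ear (a point): Point on one ear of the cover of the tall, slim housing (flange top 95 mm above the worktop, flange radius 45 mm, cover bar top 137 mm above the worktop); the point is 35 mm out from that housing's axis, along the ear. This cover stays as it is.
Not all that is in view belongs to the job. What is shaped like the dish but green is not meant.

How it is judged:
By the outcome, as a careful person would: the job done as asked, in the order asked, and still so for the second after the job is handed in, with the robot touching nothing.
It also fails if it takes over 51 s, if anything falls off the work surface, if the arm or the gripper's body presses on something with over 40 N, if the wrist force passes 120 N, or if a joint passes its speed limit or range.

## Working session

There is one attempt and no reset: what is moved stays moved. The work goes in short steps, Python scripts to look and compute and a tool call to move; the robot and the scene stay as the last step left them, time stands still between calls to the robot, and variables do not carry over. Pictures are saved under pics/ and viewed, at most 10 in all, crops included, and the job is handed in when it is done.

Besides the shell and the picture viewer there is one more tool, called after "Call:" as name(argument=value, ...), one argument or row to a line, values as JSON. move_arm: Moves the arm, as the interface text tells. Its arguments: {"type":"object","properties":{"steps":{"type":"array"}},"required":["steps"]}

```bash
mkdir -p pics; cat > h.py <<'E'
from bench import *
import numpy as np, cv2
def cam(n):
    m=camera_model(n); R=cv2.Rodrigues(np.array(m["rvec"],float))[0]; return m,R,np.array(m["tvec"],float)
def cloud(n,depth):
    m,R,t=cam(n); v,u=np.mgrid[0:384,0:512]
    P=np.stack([(u-m["cx"])/m["fx"]*depth,(v-m["cy"])/m["fy"]*depth,depth],-1)
    W=(P-t)@R; W[depth==0]=np.nan; return W
def save(n,im): cv2.imwrite(f"pics/{n}.png",im[:,:,::-1])
E
python3 - <<'E'
from h import *
ims=[]
for n in("top","side"):
    im,d=snapshot(n); np.savez(f"{n}.npz",im=im,d=d); W=cloud(n,d); ims.append(im)
    for t in("wide_cover","wide_housing","dish"):
        for s in silhouettes(n,t)[:3]:
            p=s["pixels"]; print(n,t,round(s["score"],2),np.round(s["uv"]),p.sum(),np.round(np.nanmedian(W[p],0),3))
    for t in("wide_cover","dish","slim_ear"):
        for s in spot_point(n,t)[:3]:
            u,v=np.round(s["uv"]).astype(int); print(n,"pt",t,round(s["score"],2),u,v,np.round(W[v,u],3))
save("both",cv2.resize(np.hstack(ims),(800,300)))
save("top",cv2.resize(ims[0],(800,600)))
E
```

```text
top wide_cover 0.77 [113. 180.] 329 [0.547 0.237 0.071]
top wide_cover 0.67 [116. 183.] 563 [0.537 0.219 0.058]
top wide_housing 0.6 [119. 181.] 508 [0.54  0.217 0.058]
top dish 0.6 [246. 179.] 1875 [ 0.557 -0.248  0.006]
top dish 0.6 [374. 226.] 1816 [ 0.411 -0.734  0.007]
top pt wide_cover 0.73 111 180 [0.542 0.235 0.087]
top pt dish 0.96 371 224 [ 0.405 -0.724  0.008]
top pt dish 0.72 244 182 [ 0.554 -0.245  0.005]
top pt slim_ear 0.61 182 178 [ 0.553 -0.022  0.098]
side wide_cover 0.53 [223. 159.] 167 [0.552 0.235 0.073]
side wide_housing 0.7 [222. 167.] 236 [0.528 0.209 0.031]
side dish 0.9 [264. 210.] 1084 [ 0.559 -0.242  0.007]
side dish 0.79 [297. 287.] 2997 [ 0.412 -0.73   0.005]
side pt wide_cover 0.6 219 164 [0.521 0.212 0.05 ]
side pt dish 0.75 292 288 [ 0.409 -0.724  0.003]
side pt dish 0.64 265 211 [ 0.542 -0.259  0.006]
side pt slim_ear 0.58 246 165 [ 0.566 -0.009  0.106]
```

View pics/top.png

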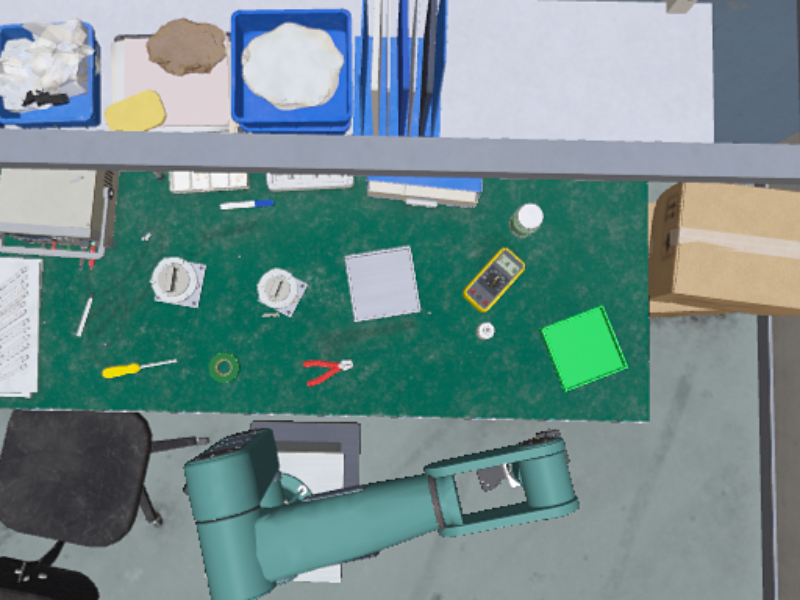

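View pics/both.png

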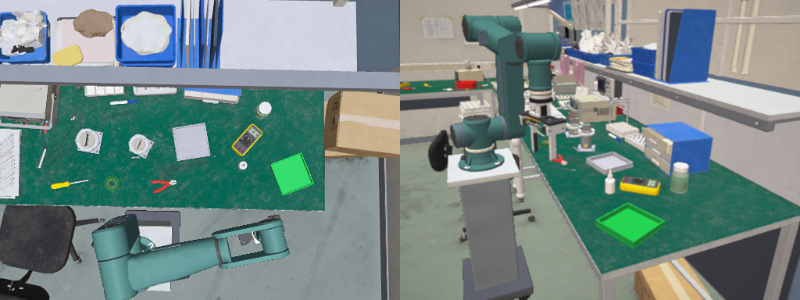

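Housing candidates: left at top-view pixel (112,180) and right at (180,186) in the original picture. The dish is the grey one at (246,180), and the green one at (374,226) is not meant. I'll use depth heights to tell the two housings apart.

```bash
python3 - <<'E'
from h import *
z=np.load("top.npz"); im,d=z["im"],z["d"]; W=cloud("top",d)
for nm,(u0,u1,v0,v1) in dict(left=(92,136,160,200),right=(160,200,165,205)).items():
    w=W[v0:v1,u0:u1].reshape(-1,3); w=w[np.isfinite(w[:,2])]
    print(nm,np.histogram(w[:,2],np.arange(-.005,.16,.01))[0])
    for lo,hi in((.05,.066),(.066,.085),(.085,.11),(.11,.15)):
        s=w[(w[:,2]>lo)&(w[:,2]<hi)]
        if len(s)>4:
            (c,sz,a)=cv2.minAreaRect((s[:,:2]*1000).astype(np.float32)); print(lo,len(s),np.round(s.mean(0),3),np.round(c),np.round(sz),round(a), "zmed",round(np.median(s[:,2]),3))
w=W[150:205,210:280].reshape(-1,3); s=w[(w[:,2]>.015)&(w[:,2]<.04)]
print("dish",len(s),cv2.minAreaRect((s[:,:2]*1000).astype(np.float32)))
w=W[80:125,:400].reshape(-1,3); print("shelf z,xmin",np.nanmax(w[:,2]), np.nanmin(w[w[:,2]>.25][:,0]) , np.nanmedian(w[w[:,2]>.25][:,2]))
save("crop",cv2.resize(im[155:210,85:205],(800,367),interpolation=cv2.INTER_CUBIC))
print(get_obs())
E
```

```text
left [680 266  14   3   4  22 221 296  47  16  52  17   0   0   0   0]
0.05 267 [0.547 0.238 0.061] [544. 243.] [ 96. 108.] 3 zmed 0.061
0.066 315 [0.547 0.24  0.071] [548. 243.] [107.  97.] 30 zmed 0.07
0.085 80 [0.547 0.241 0.099] [548. 241.] [16. 58.] 85 zmed 0.1
0.11 5 [0.545 0.238 0.112] [543. 239.] [ 6. 37.] 72 zmed 0.112
right [726 235  15   6   2   0   0   0   0  88 231 121   8  13  36   4]
0.085 415 [ 0.53  -0.008  0.1  ] [530.  -6.] [88. 89.] 36 zmed 0.101
0.11 86 [ 0.527 -0.006  0.129] [530.  -3.] [46. 85.] 74 zmed 0.134
dish 273 ((553.2554321289062, -239.28097534179688), (161.1905975341797, 175.5511016845703), 9.617560386657715)
shelf z,xmin 0.8633216322970761 0.6098939251110385 0.8554781672365573
{'time': 0.7, 'joint_positions': array([-1.32908593e+00,  8.71742227e-02,  1.37067059e+00, -1.11589673e-05,
        1.68362480e+00, -1.03114655e-01]), 'qvel': array([ 0.00026249,  0.0011458 , -0.00191039, -0.00054722,  0.00048901,
       -0.00026989]), 'joint_torque': array([-6.68417870e-04, -3.39908409e+01, -3.02518523e+01,  7.18224957e-02,
        2.36072426e-02,  1.91484396e-06]), 'tool_pos': array([ 0.18590646, -0.51764705,  0.21953492]), 'ee_rot': array([3.14147141e+00, 2.36937826e-05, 3.44823792e-01]), 'wrist_force': array([ 0.66210074, -0.00866413,  0.27554963]), 'wrist_torque': array([0.02595689, 0.02906596, 0.01319133]), 'finger_force': 0.0, 'width': 0.09368711161212578}
```

View pics/crop.png

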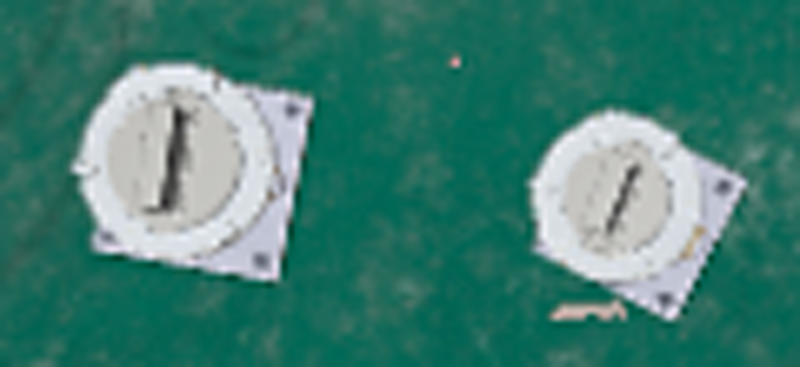

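The crop shows the left housing's cover at crop pixel (170,160), with a flange height of about 61 mm and bar top at 100 mm, so it is the wide one. The right one at crop (620,200) has its flange at about 100 mm and bar at 134 mm, so it is the slim one and stays untouched. I'm moving above the left one.

Call:
move_arm(
  steps=[0,0,-0.2,0.18,0.38,0.05,1,0,0,-0.2,0.18,0.38,0.05,1,0,0,-0.2,0.18,0.38,0.05,1,0,0,-0.2,0.18,0.38,0.05,1,0,0,-0.2,0.18,0.38,0.05,1,0,0,-0.2,0.18,0.38,0.05,1,0,0,-0.2,0.18,0.38,0.05,1,0,0,-0.2,0.18,0.38,0.05,1,0,0,-0.2,0.18,0.38,0.05,1,0,0,-0.2,0.18,0.38,0.05,1],
)

```text
time: 1.7
tool_pos: [0.3669, -0.1354, 0.2704]
ee_rot: [3.141, -0.002, 0.151]
wrist_force: [0.5, -0.0, -0.2]
width: 0.0941
finger_force: 0.0
```

Call:
move_arm(
  steps=[0,0,-0.25,0.18,0.38,0,1,0,0,-0.25,0.18,0.38,0,1,0,0,-0.25,0.18,0.38,0,1,0,0,-0.25,0.18,0.38,0,1,0,0,-0.25,0.18,0.38,0,1,0,0,-0.25,0.18,0.38,0,1,0,0,-0.25,0.18,0.38,0,1,0,0,-0.25,0.18,0.38,0,1,0,0,-0.25,0.18,0.38,0,1,0,0,-0.25,0.18,0.38,0,1,0,0,-0.25,0.18,0.38,0,1],
)

```text
time: 2.8
tool_pos: [0.5463, 0.2413, 0.2683]
ee_rot: [3.14, 0.002, -0.106]
wrist_force: [-0.2, -0.3, 0.3]
width: 0.0943
finger_force: 0.0
```

```bash
cat >> h.py <<'E'
def wcloud(d):
    m,R,t=cam("wrist"); v,u=np.mgrid[0:384,0:512]
    x=(u-m["cx"])/m["fx"]; y=(v-m["cy"])/m["fy"]; th=np.hypot(x,y); k=np.where(th>1e-6,np.tan(np.minimum(th,1.4))/np.maximum(th,1e-6),1)
    W=(np.stack([x*k*d,y*k*d,d],-1)-t)@R; W[(d==0)|(th>1.35)]=np.nan; return W
def ortho(im,W,c,h=.08,res=.0005,zlo=-1):
    "top-down picture: world y left, x up"
    n=int(2*h/res); o=np.zeros((n,n,3),np.uint8); f=np.isfinite(W[...,2]); w=W[f]; col=im[f]
    r=((c[0]+h-w[:,0])/res).astype(int); q=((c[1]+h-w[:,1])/res).astype(int)
    ok=(r>=0)&(r<n)&(q>=0)&(q<n)&(w[:,2]>zlo); o[r[ok],q[ok]]=col[ok]; return cv2.dilate(o,np.ones((3,3)))
E
python3 - <<'E'
from h import *
W_=None
m=camera_model("wrist"); im,d=snapshot("wrist"); W=wcloud(d); np.savez("w1.npz",im=im,W=W)
w=W.reshape(-1,3); w=w[np.isfinite(w[:,2])&(np.hypot(w[:,0]-.547,w[:,1]-.24)<.09)]
print(m["fx"],np.histogram(w[:,2],np.arange(-.005,.16,.005))[0])
for lo,hi in((.052,.064),(.064,.0695),(.0695,.078),(.094,.108)):
    s=w[(w[:,2]>lo)&(w[:,2]<hi)]
    if len(s)>4:
        r=cv2.minAreaRect((s[:,:2]*1000).astype(np.float32)); c,rad=cv2.minEnclosingCircle((s[:,:2]*1000).astype(np.float32))
        C=np.cov(s[:,:2].T); e,V=np.linalg.eigh(C); a=np.degrees(np.arctan2(V[1,1],V[0,1]))
        print(lo,len(s),np.round(s.mean(0),4),[np.round(x,1) for x in r],"circ",np.round(c,1),round(rad,1),"pca",round(a,1))
big=cv2.resize(im,(533,400)); o=cv2.resize(ortho(im,W,(.547,.24),res=.0008),(400,400))
save("w1",np.hstack([cv2.resize(im,(400,300)),o[:300*0+300]]) if 0 else np.hstack([cv2.copyMakeBorder(cv2.resize(im,(400,300)),0,100,0,0,0),o]))
E
```

```text
297.3186396354542 [1164 4085  522   95    0    0    0    0    0    0    0    1  322 1349
 2051 1008    0   10    2   10    1  594    1    0    0    0    0    0
    0    0    0    0]
0.052 1646 [0.5512 0.2449 0.0606] [array([554.4, 246.4]), array([ 95.5, 105.1]), np.float64(10.2)] circ [550.3 245.5] 53.2 pca 96.8
0.064 1811 [0.5516 0.245  0.0684] [array([550.3, 245.5]), array([102.7,  90.5]), np.float64(37.3)] circ [549.5 245.8] 53.2 pca 89.3
0.0695 1274 [0.5525 0.246  0.0709] [array([549.6, 246.4]), array([105.6,  92.8]), np.float64(33.9)] circ [549.6 245.5] 54.0 pca -171.0
0.094 596 [0.5507 0.2452 0.1026] [array([550.2, 245.2]), array([12.8, 57.4]), np.float64(83.6)] circ [550.2 245.9] 29.2 pca 173.7
```

View pics/w1.png

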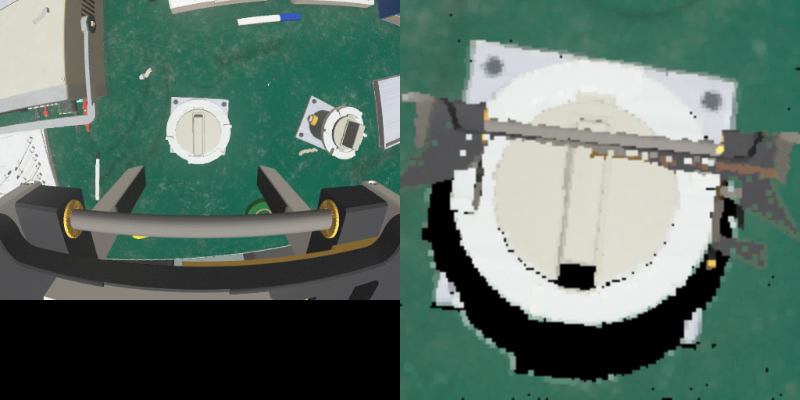

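Wrist view: wide cover at left-image pixel (198,138), bar along world -6.3°, centre (0.550, 0.245), bar top z 0.102. I'll descend and pinch it.

Call:
move_arm(
  steps=[0,0,-0.005,0.004,0.003,-0.04,1,0,0,-0.005,0.004,0.003,-0.08,1,0,0,-0.005,0.004,0.003,-0.12,1,0,0,-0.005,0.004,0.003,-0.15,1,0,0,-0.005,0.004,0.003,-0.17,1,0,0,-0.005,0.004,0.003,-0.18,1,0,0,-0.005,0.004,0.003,-0.18,1,0,0,-0.005,0.004,0.003,-0.18,1],
)

```text
time: 3.65
tool_pos: [0.5508, 0.2447, 0.0913]
ee_rot: [-3.141, -0.002, -0.111]
wrist_force: [0.0, -0.2, 0.3]
width: 0.0938
finger_force: 0.0
```

Call:
move_arm(
  steps=[0,0,0,0,0,0,0,0,0,0,0,0,0,0,0,0,0,0,0,0,0,0,0,0,0,0,0,0,0,0,0,0,0,0,0,0,0,0,0,0,0,0,0,0,0,0,0,0,0,0,0,0,0,0,0,0,0,0,0,0,0,0,0],
)

```text
time: 4.55
tool_pos: [0.5499, 0.2453, 0.0895]
ee_rot: [3.141, 0.0, -0.11]
wrist_force: [-0.8, 0.8, -0.2]
width: 0.0252
finger_force: 0.0
```

Call:
move_arm(
  steps=[0,0,0,0,0,0,0,0,0,0,0,0,0,0,0,0,0,0,0,0,0,0,0,0,0,0,0,0],
)

```text
time: 4.95
tool_pos: [0.5499, 0.2453, 0.0895]
ee_rot: [3.142, 0.0, -0.11]
wrist_force: [0.1, -0.5, -0.4]
width: 0.0138
finger_force: 30.0
```

Call:
move_arm(
  steps=[0,0,0.06,0,0,0,0,0,0,0.12,0,0,0,0,0,0,0.18,0,0,0,0,0,0,0.24,0,0,0,0,0,0,0.3,0,0,0,0,0,0,0.3,0,0,0,0],
)

```text
time: 5.55
tool_pos: [0.5499, 0.2453, 0.0895]
ee_rot: [3.141, 0.0, 0.19]
wrist_force: [0.0, -0.7, 0.8]
width: 0.0141
finger_force: 30.0
```

Low force and turning freely, so I'll do the remaining 1.06 rad.

Call:
move_arm(
  steps=[0,0,0.1,0,0,0,0,0,0,0.2,0,0,0,0,0,0,0.3,0,0,0,0,0,0,0.4,0,0,0,0,0,0,0.5,0,0,0,0,0,0,0.6,0,0,0,0,0,0,0.7,0,0,0,0,0,0,0.8,0,0,0,0,0,0,0.9,0,0,0,0,0,0,1.0,0,0,0,0,0,0,1.06,0,0,0,0,0,0,1.06,0,0,0,0],
)

```text
time: 6.75
tool_pos: [0.5499, 0.2453, 0.0895]
ee_rot: [3.141, 0.0, 1.249]
wrist_force: [1.3, 0.7, -0.3]
width: 0.0137
finger_force: 30.0
```

```bash
python3 - <<'E'
from h import *
o=get_obs(); print(o["wrist_force"],o["wrist_torque"],o["joint_positions"])
im,d=snapshot("wrist"); W=wcloud(d); save("w2",im[:, :])
# dish from first wrist view and top view; refine
t=np.load("top.npz"); T=cloud("top",t["d"])
w=T.reshape(-1,3); s=w[(np.hypot(w[:,0]-.554,w[:,1]+.244)<.13)&(w[:,2]>.018)&(w[:,2]<.04)]
print(len(s),[np.round(x,1) for x in cv2.minAreaRect((s[:,:2]*1000).astype(np.float32))])
f=w[(np.hypot(w[:,0]-.554,w[:,1]+.244)<.13)&(w[:,2]>.002)&(w[:,2]<.012)&(abs(w[:,0]-.554)<.06)]; print(np.median(f,0))
E
```

```text
[ 1.3020595   0.70256208 -0.29559247] [ 0.02213694 -0.07825126  0.06047016] [ 3.25554161e-01  2.60159804e-01  1.43181391e+00 -1.28878270e-04
  1.44959943e+00  6.47811833e-01]
226 [array([ 554.6, -246.6]), array([160.8, 160.1]), np.float64(10.1)]
[ 0.5541913  -0.24444609  0.00591172]
```

View pics/w2.png

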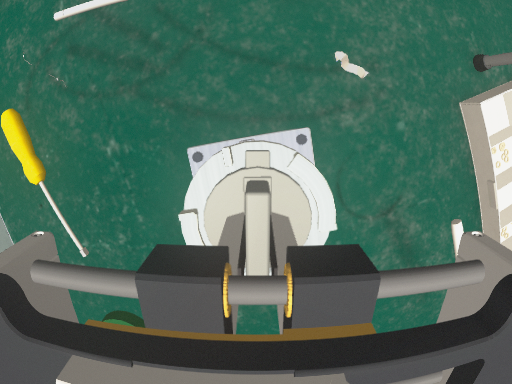

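The ear shows at (258,158), in the gap between the ring's hook edges and uncovered; the cover has turned with the bar. I'll lift slowly.

Call:
move_arm(
  steps=[0,0,0,0,0,0.005,0,0,0,0,0,0,0.01,0,0,0,0,0,0,0.015,0,0,0,0,0,0,0.015,0],
)

```text
time: 7.2
tool_pos: [0.5505, 0.2456, 0.1058]
ee_rot: [3.14, -0.001, 1.249]
wrist_force: [-0.4, -0.3, -0.9]
width: 0.0138
finger_force: 30.0
```

Call:
move_arm(
  steps=[0,0,0,0,0,0.04,0,0,0,0,0,0,0.08,0,0,0,0,0,0,0.12,0,0,0,0,0,0,0.16,0,0,0,0,0,-0.04,0.16,0,0,0,0,0,-0.08,0.16,0,0,0,0,0,-0.12,0.16,0,0,0,0,0,-0.16,0.16,0,0,0,0,0,-0.2,0.16,0,0,0,0,0,-0.24,0.16,0],
)

```text
time: 8.2
tool_pos: [0.5496, 0.0038, 0.2646]
ee_rot: [3.141, -0.0, 1.25]
wrist_force: [0.4, -0.3, -1.9]
width: 0.0135
finger_force: 30.0
```

Call:
move_arm(
  steps=[0,0,0,0.005,-0.04,0,0,0,0,0,0.005,-0.08,0,0,0,0,0,0.005,-0.12,0,0,0,0,0,0.005,-0.16,0,0,0,0,0,0.005,-0.2,0,0,0,0,0,0.005,-0.23,0,0,0,0,0,0.005,-0.25,0,0,0,0,0,0.005,-0.251,0,0,0,0,0,0.005,-0.251,0,0],
)

```text
time: 9.1
tool_pos: [0.555, -0.2451, 0.2643]
ee_rot: [-3.141, -0.001, 1.25]
wrist_force: [0.4, 0.3, -2.3]
width: 0.0136
finger_force: 30.0
```

```bash
python3 - <<'E'
from h import *
o=get_obs(); print(o["time"],o["tool_pos"],o["width"],o["wrist_force"])
im,d=snapshot("side"); im2,d2=snapshot("top"); save("s3",np.hstack([cv2.resize(im[90:290,150:350],(400,400)),cv2.resize(im2[120:260,80:280],(400,280)) if 0 else cv2.resize(im2[120:320,80:280],(400,400))]))
E
```

```text
9.1 [ 0.5549659  -0.24506637  0.26431729] 0.013552045876849515 [ 0.35916344  0.30394448 -2.3359482 ]
```

View pics/s3.png

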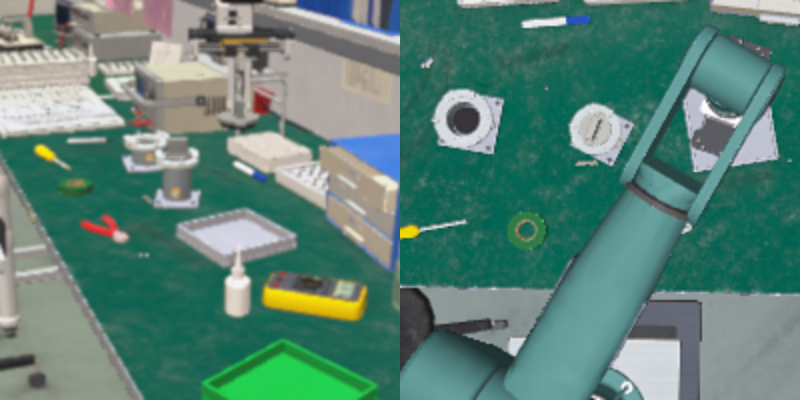

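The wide housing is open (dark barrel at (463,118), right half), and the cover hangs above the steel dish. I'll lower it.

Call:
move_arm(
  steps=[0,0,0,0,0,-0.04,0,0,0,0,0,0,-0.08,0,0,0,0,0,0,-0.12,0,0,0,0,0,0,-0.15,0,0,0,0,0,0,-0.18,0,0,0,0,0,0,-0.2,0,0,0,0,0,0,-0.21,0,0,0,0,0,0,-0.215,0,0,0,0,0,0,-0.217,0,0,0,0,0,0,-0.218,0,0,0,0,0,0,-0.218,0,0,0,0,0,0,-0.218,0],
)

```text
time: 10.4
tool_pos: [0.5555, -0.246, 0.0476]
ee_rot: [3.14, 0.0, 1.25]
wrist_force: [-0.1, 0.7, -2.6]
width: 0.0137
finger_force: 30.0
```

Not touching yet, so down in 1 mm steps.

Call:
move_arm(
  steps=[0,0,0,0,0,-0.001,0,0,0,0,0,0,-0.002,0,0,0,0,0,0,-0.002,0,0,0,0,0,0,-0.002,0],
)

```text
time: 10.8
tool_pos: [0.5549, -0.2457, 0.0445]
ee_rot: [3.142, 0.0, 1.25]
wrist_force: [0.3, -0.0, -2.3]
width: 0.0138
finger_force: 30.0
```

Call:
move_arm(
  steps=[0,0,0,0,0,-0.0005,0,0,0,0,0,0,-0.001,0,0,0,0,0,0,-0.001,0,0,0,0,0,0,-0.001,0],
)

```text
time: 11.2
tool_pos: [0.5549, -0.2457, 0.0445]
ee_rot: [3.141, 0.0, 1.25]
wrist_force: [-3.3, 1.0, 5.0]
width: 0.0137
finger_force: 30.0
```

Contact, lightly pressed. I'll open, then rise.

Call:
move_arm(
  steps=[0,0,0,0,0,0.0005,0.3,0,0,0,0,0,0.0005,0.5,0,0,0,0,0,0.0005,0.6,0,0,0,0,0,0.0005,0.6,0,0,0,0,0,0.0005,0.6,0,0,0,0,0,0.0005,0.6,0,0,0,0,0,0.0005,0.6,0,0,0,0,0,0.0005,0.6],
)

```text
time: 12.0
tool_pos: [0.5549, -0.2456, 0.044]
ee_rot: [3.142, -0.0, 1.25]
wrist_force: [-0.3, -0.4, -0.3]
width: 0.0563
finger_force: 0.0
```

Call:
move_arm(
  steps=[0,0,0,0,0,0.01,0.6,0,0,0,0,0,0.03,0.6,0,0,0,0,0,0.06,0.6,0,0,0,0,0,0.1,0.6,0,0,0,0,0,0.14,0.6,0,0,0,0,0,0.18,0.6,0,0,0,-0.04,0,0.2,0.6,0,0,0,-0.08,0,0.2,0.6,0,0,0,-0.12,0,0.2,0.6,0,0,0,-0.15,0,0.2,0.6,0,0,0,-0.15,0,0.2,0.6,0,0,0,-0.15,0,0.2,0.6],
)

```text
time: 13.2
tool_pos: [0.405, -0.2458, 0.2452]
ee_rot: [3.139, 0.0, 1.249]
wrist_force: [0.9, -0.1, 0.2]
width: 0.0565
finger_force: 0.0
```

```bash
python3 - <<'E'
from h import *
o=get_obs(); print(o["time"],o["tool_pos"],o["width"],o["wrist_force"])
im,d=snapshot("side"); W=cloud("side",d); im2,d2=snapshot("top"); save("s4",np.hstack([cv2.resize(im[150:250,210:310],(400,400)),cv2.resize(im2[120:320,80:280],(400,400))]))
w=W.reshape(-1,3); s=w[(np.hypot(w[:,0]-.555,w[:,1]+.246)<.06)&(w[:,2]>.045)]; print(len(s),s.max(0),s.mean(0))
E
```

```text
13.2 [ 0.4050004  -0.24579666  0.24516771] 0.056533815196942984 [ 0.91100974 -0.13792026  0.22753014]
40 [ 0.56669445 -0.2196778   0.36987319] [ 0.55143495 -0.25284448  0.06116768]
```

View pics/s4.png

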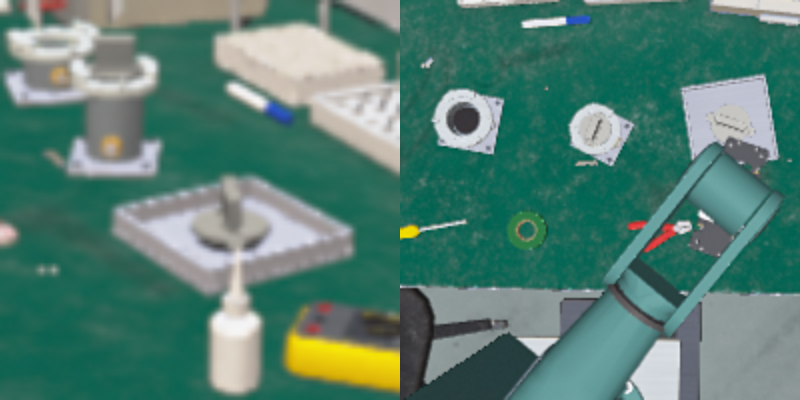

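The cover stands bar up in the steel dish at (232,225), left half. The slim cover is untouched and the arm is clear, so I'm handing in.

```bash
python3 -c "
from bench import *
print(close_job())"
```

```text
the job is handed in; nothing more can be done
None
```

The wide housing's cover was twisted anticlockwise about 78°, lifted straight off and stood grip bar up in the steel dish; the slim housing's cover was left alone, and the job was handed in at about 13 s (the judge's verdict was not shown).

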